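Close up a model terrace and roof it

ROBOT

A 6-joint arm with a two-finger parallel gripper is mounted at the origin on the work surface. World frame = base frame: x ahead of the robot, y to its left, z up, the work surface at z = 0. Lengths are in m, angles in rad, forces in N, time in s.
With the tool pointing down it reaches from about 0.325 to 0.775 m from the base axis. Payload 9.3 kg.
Tool frame: the origin (TCP) lies midway between the tips of the shut fingers; the grasp point (between the pads) lies manip.grasp_offset behind it (manip.grasp_offset is the distance from the TCP to the grasp point, in m); z points along the fingers, y is the line along which they close (so a half turn about z gives the same grasp; the last joint's range is limited). The gripper opens to 85 mm and grips with 20 to 120 N. Pads are 22 mm wide; open, the fingers measure 114 mm over their backs; the gripper's body (76 mm by 85 mm) begins 54 mm behind the grasp point. The pads swing forward as they close: fully open they stand 13 mm farther back than shut.
Start: joints at [-1.484, 0.259, 0.021, 1.334, 0, 1.418], TCP at [0.131, -0.534, 0.231] pointing down, gripper open.
Joint ranges: [-3.04, 3.04], [-0.91, 1.82], [-1.04, 1.36], [-1.92, 1.95], [-1.52, 1.45], [-3.14, 3.14]. Speed limits (rad/s): [2.22, 2.22, 2.79, 3.14, 3.14, 3.14].

INTERFACE

Orientations are given as a unit quaternion [w, x, y, z].
In Python, from rig import sensors, eyes, workorder, manip gives the robot as it stands.
- The arm moves only by the shell command python3 -m crank 'ROWS' [FORCE]. ROWS is JSON, a list of rows, each a list of 3 entries, a list of its own where there are three numbers: the shift along the world's x, y, z normalised to -1 to 1, where 1 is 0.03 m, then the turn about the world's z normalised to -1 to 1, where 1 is 0.1 rad, then the closure in counts, from 0 (fully open) to 255 (shut). A call has 1 to 5 rows; each row shifts and turns the commanded pose from where the row before left it; what a row does not reach is not made up. A row lasts 1/10 s, in which the tool goes at most 50 mm and 8.59 degrees, less where a joint would pass 70% of its speed; a pose out of reach is approached as far as the arm can. A call with a number of a shift or a turn outside -1 to 1 is refused whole. A call with a gripper value outside its range is refused whole. The fingers move at their own pace and stop on an object; FORCE is the grip in N (left out, the last holds). Time passes only in rows, so rows that do not move let the fingers close. It gives the time, the measured TCP pose, the force, the opening and the grip force at its end, in the units of the state.
- sensors.observe(): the state, without advancing time (a new reading comes with each control period).
- eyes.snapshot(name): name is "side" or "top"; returns a dict with "img" (480x640x3 uint8, blue, green, red), "depth" (480x640 float32, m along the optical axis (not along the pixel's ray), 0 where there is no reading), "fx", "fy", "cx", "cy" (pixels), "T" (4x4, takes a point from camera to world coordinates). Camera axes: x right, y down, z forward; pixel columns grow to the right and rows downward; lengths in m; the calibration is good to about 2 mm. A picture is of the moment at which its call begins.
- workorder.hand_in(): hands the job in; it is judged then, once.
The state is a dict: "t": time; "qpos": joint angles; "qvel": joint speeds; "tau": joint torques, N m; "eef_pos": TCP position; "orientation": TCP orientation; "force": force on the tool from outside, world axes, zero at the start; "wrist_torque": the same for the moment, N m; "grip_width": opening from 0.0 (shut) to 1.0 (fully open); "gripper_force": force on a finger pad.
Only numpy, scipy, OpenCV 4.12 (cv2) and the standard library are available. Lean on these libraries where they do the work, as an engineer would, in place of code of your own. Each camera call takes 0.05 s, during which the arm holds its last target. There are 200 camera calls.

TASK

On the site model, slide the row of four white houses along its plot as one block, keeping the row together and straight, until the first house is right up against the terracotta corner building and no gaps are left in the row. Then put the long wooden roof over the middle of the row, its two lips hanging outside the fronts and backs of the houses, and press it down firmly so that it sits fully down and level; let go of it. Leave the trees and the glue jar alone.

Things in the scene. Friction and masses are not known exactly. Their poses are not given: they have to be found in the camera images.
- board: Site-model base board, fixed, 330 (its x) by 540 (its y) by 12 mm thick, light grey with a brown edge and a darker street strip. Origin: centre of its underside, on the table; its top is 12 mm above the table. The row of houses runs along its y.
- corner: Terracotta corner building, fixed on the board at the +y or the -y end of the row's plot (it varies), in line with the row to a few mm. 70 by 70 mm in plan, flat faces, 110 mm high with a 30 mm square white box 15 mm high on top. Origin: centre of its underside, on the board. Axes parallel to the board's. The row is to meet its face that looks along y towards the houses.
- houseA: White model terrace house with brown edges, a loose block 60 (its x, depth) by 48 (its y, along the row) by 60 mm high, about 120 g. Origin: centre of its underside. Houses A, B, C, D stand in this order in the direction of the board's +y, all parallel, with gaps of about 1 to 3 mm.
- houseB: White model terrace house with brown edges, a loose block 60 (its x, depth) by 48 (its y, along the row) by 60 mm high, about 120 g. Origin: centre of its underside. Second in the row.
- houseC: White model terrace house with brown edges, a loose block 60 (its x, depth) by 48 (its y, along the row) by 60 mm high, about 120 g. Origin: centre of its underside. Third in the row.
- houseD: White model terrace house with brown edges, a loose block 60 (its x, depth) by 48 (its y, along the row) by 60 mm high, about 120 g. Origin: centre of its underside. Fourth in the row, at its +y end.
- roof: Loose wooden roof, 74 (x) by 176 (y) mm, 100 g, lying right way up on the board about parallel to the row. Deck 5 mm thick; under its long edges two lips 7 mm deep, 3 mm thick, 68 mm apart inside: 4 mm to spare on each side of the houses. Either way round fits. Origin: centre in plan, at the lips' lower edges; deck top 12 mm above it. Seated, the origin is 53 mm above the houses' undersides.
- tower_top (a point): Centre of the top of the solid stair tower on the middle of the roof's deck, to grip the roof by: 36 (roof's x) by 60 (roof's y) mm, 40 mm high; this point is 52 mm above the roof's origin.
- lawn: Green lawn pad, fixed on the board at the other end of the plot from the corner building, 70 by 70 by only 4 mm high. Origin: centre of its underside.
- tree1: Loose model tree, a 32 mm white ball on a stick with a 28 mm round foot, 74 mm high; behind the row. Origin: centre of the foot's underside.
- tree2: Another such tree.
- glue: Glue jar with a blue lid, 60 mm across, 100 mm high, on the table. Origin: centre of its underside.
Mind the look-alikes: they are no part of the job. What is shaped like the houseC but red or yellow is not meant.

How it is judged:
By the outcome, as a careful person would: the job done as asked, in the order asked, and still so for the second after the job is handed in, with the robot touching nothing.
It also fails if it takes over 53 s, if anything falls off the work surface, if the arm or the gripper's body presses on something with over 40 N, if the wrist force passes 120 N, or if a joint passes its speed limit or range.

## Working session

There is one attempt and no reset: what is moved stays moved. The work goes in short steps, Python scripts to look and compute and a shell command to move; the robot and the scene stay as the last step left them, time stands still between calls to the robot, and variables do not carry over. Pictures are saved under pics/ and viewed, at most 10 in all, crops included, and the job is handed in when it is done.

```bash
mkdir -p pics; ls; python3 - <<'E'
from rig import sensors, eyes, manip
import cv2,numpy as np
print(manip.grasp_offset, sensors.observe())
for n in("top","side"):
    s=eyes.snapshot(n); cv2.imwrite(f"pics/{n}0.png",s["img"]); np.savez(f"{n}0.npz",**s)
    print(n,s["fx"],s["cx"],s["cy"],np.round(s["T"],3).tolist(),(s["depth"]>0).mean())
E
```

```text
pics
0.0187 {'t': 0.0, 'qpos': array([-1.48359545e+00,  2.59196070e-01,  2.07476121e-02,  1.33368545e+00,
       -3.32726739e-05,  1.41818538e+00]), 'qvel': array([-0.00174508, -0.00174788,  0.00070574, -0.00124386, -0.00017528,
       -0.00153414]), 'tau': array([-1.78759876e-05, -5.55643272e+01,  3.44523275e+01,  1.37595367e-02,
       -2.44878174e-04, -6.66004510e-06]), 'eef_pos': array([ 0.130591  , -0.53398091,  0.23065849]), 'orientation': array([-6.68976550e-04,  9.92819671e-01,  1.19618779e-01,  5.24146790e-06]), 'force': array([ 0.4785135 , -0.30671199, -0.87154331]), 'wrist_torque': array([ 0.02203116, -0.03424289,  0.00097747]), 'gripper_force': 0.0, 'grip_width': 0.9983339883585103}
top 602.4221668438968 317.3539466635938 242.54433494328168 [[-0.02, -0.998, 0.063, 0.467], [-1.0, 0.02, -0.007, -0.103], [0.006, -0.064, -0.998, 1.476], [0.0, 0.0, 0.0, 1.0]] 0.996044921875
side 517.6054788324974 328.58736183130986 245.17091850121437 [[-0.922, -0.279, 0.269, 0.26], [-0.387, 0.639, -0.665, 0.65], [0.013, -0.717, -0.697, 0.879], [0.0, 0.0, 0.0, 1.0]] 0.996171875
```

View pics/top0.png

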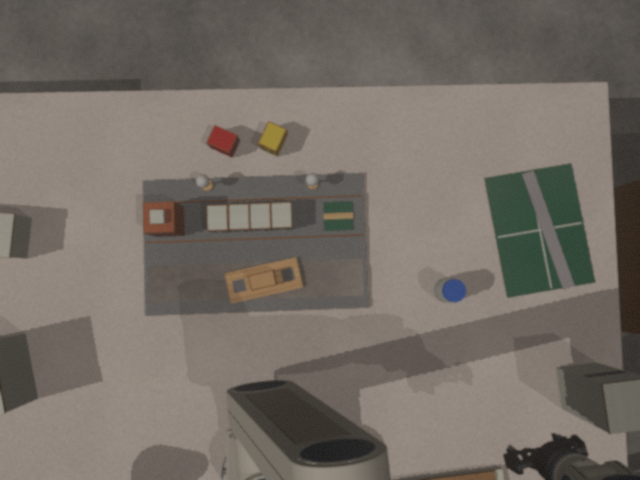

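View pics/side0.png

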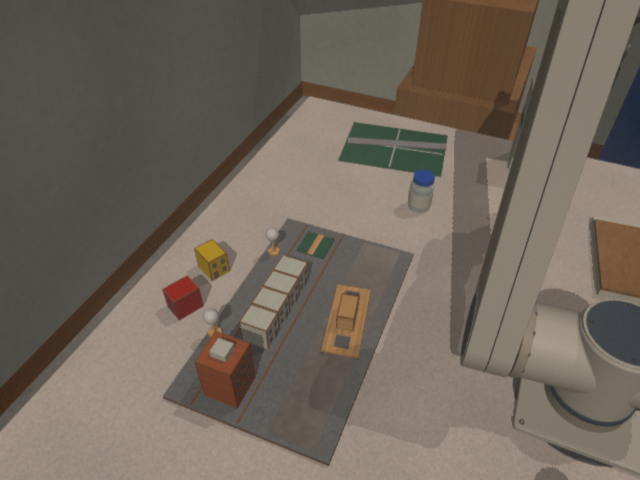

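The top view shows the corner building at (162,217), which is the +y end. The white row D to A spans x=207–292 at y≈216, the lawn is at (339,216), the roof at (263,281) with its tower, the trees at (203,182) and (312,181), and the glue jar at (453,290). The side view agrees. Next I'll measure.

```bash
cat > h.py <<'E'
import cv2,numpy as np
from rig import eyes,sensors
def world(s):
    d=s["depth"]; v,u=np.mgrid[:480,:640]
    P=np.stack([(u-s["cx"])/s["fx"]*d,(v-s["cy"])/s["fy"]*d,d],-1)
    return P@s["T"][:3,:3].T+s["T"][:3,3]
def ray(s,u,v,z):
    r=s["T"][:3,:3]@np.array([(u-s["cx"])/s["fx"],(v-s["cy"])/s["fy"],1]); o=s["T"][:3,3]
    return o+r*(z-o[2])/r[2]
def rects(s,mask,z,amin=30):
    """min-area rectangles of blobs, corners cast on plane z"""
    out=[]
    for c in cv2.findContours(mask.astype(np.uint8),0,1)[0]:
        if cv2.contourArea(c)<amin: continue
        w=np.array([ray(s,*p[0],z)[:2] for p in c])*1000
        out.append(cv2.minAreaRect(w.astype(np.float32)))
    return out
def show(n,R):
    for r in R: print(n,*[np.round(a,1) for a in r])
E
python3 - <<'E'
from h import *
for n in("top","side"):
    s=dict(np.load(f"{n}0.npz")); W=world(s); z=W[...,2]; hsv=cv2.cvtColor(s["img"],cv2.COLOR_BGR2HSV); H,S,V=cv2.split(hsv)
    x,y=W[...,0],W[...,1]
    inb=(x>.3)&(x<.8)&(y>-.3)&(y<.4)
    print(n,"table z",np.median(z[(x>.3)&(x<.4)&(y>.2)&(y<.3)]))
    for nm,m,zz in [("houses",inb&(abs(z-.072)<.006)&(S<90)&(V>110),.072),("corner",inb&(abs(z-.122)<.006),.122),
      ("cornerbox",inb&(abs(z-.137)<.006),.137),("tower",inb&(x<.54)&(abs(z-.064)<.008),.064),
      ("roofall",inb&(x<.54)&(z>.019)&(z<.08),.024),("lawn",inb&(H>50)&(H<100)&(S>70)&(y>-.35),.016),("trees",inb&(z>.07)&(z<.1)&(x>.6)&(S<60),.07),
      ("board",inb&(S<60)&(V<115)&(abs(z-.012)<.006),.012)]:
        show(nm,rects(s,m,zz, 25))
E
```

```text
top table z 0.0012149387963273917
houses [621.2 122.2] [44.5 56.8] 89.4
houses [622.7  20.8] [ 59.  145.8] 1.1
corner [618.5 244.1] [70.8 72.5] 1.0
cornerbox [617.8 244.3] [31.6 29.1] 88.9
tower [472.6  18.6] [36.2 60.5] 11.8
roofall [472.5  18.4] [ 78.7 179.4] 9.9
lawn [ 603.1 -160.4] [19.3 55.8] 1.7
trees [625.1 121.3] [46.8 49.7] 89.5
trees [626.3  71. ] [44.6 49.7] 89.3
trees [626.5  21.7] [44.6 52. ] 89.1
trees [627.9 -28.7] [46.9 51.9] 89.0
trees [708.9 155.2] [28.5 29.9] 44.5
trees [ 706.9 -103. ] [28.3 28.5] 88.9
board [562.7  37.1] [332.2 544.1] 1.0
side table z 0.00012798338597230785
houses [703.  163.3] [27.4 20.8] 28.6
houses [620.7 122.3] [58.3 53. ] 1.0
houses [621.8  68.9] [58.2 46.1] 0.6
houses [622.8  19.1] [58.5 45.8] 0.6
houses [624.  -30.2] [58.7 45.9] 0.5
houses [702.5 -94.5] [29.9 23.2] 23.6
corner [616.9 246.6] [73.2 73.3] 0.8
cornerbox [617.  246.7] [32.6 33.3] 1.1
tower [471.1  21.6] [36.4 66.3] 11.7
roofall [471.4  20.6] [ 74.2 180. ] 11.7
trees [708.1 153.1] [29.1 36. ] 31.5
trees [624.4 119.3] [47.8 42.6] 0.5
trees [625.2  68. ] [49.6 42.5] 0.5
trees [625.7  18.3] [50.9 42.5] 0.2
trees [626.6 -32. ] [51.3 43.9] 1.1
trees [ 707.5 -105.7] [30.1 37. ] 23.6
board [560.5  40.3] [330.9 539.7] 0.9
```

```bash
python3 -m crank '[[[0.96,0.98,0],0.8,0],[[0.96,0.98,0],0.8,0],[[0.96,0.98,0],0.8,0],[[0.96,0.98,0],0.8,0],[[0.96,0.98,0],0.8,0]]' 20
python3 -m crank '[[[0.96,0.98,0],0.8,0],[[0.96,0.98,0],0.8,0],[[0.96,0.98,0],0.8,0],[[0.96,0.98,0],0.8,0],[[0.96,0.98,0],0.8,0]]'
python3 -m crank '[[[0.96,0.98,0],0.8,0],[[0.96,0.98,0],0.8,0],[[0.96,0.98,0],0.8,0],[[0.96,0.98,0],0.8,0],[[0.96,0.98,0],0.8,0]]'
python3 -m crank '[[[0.96,0.98,0],0.8,0],[[0.96,0.98,0],0.8,0],[[0,0,0],0,0],[[0,0,0],0,0]]'
```

```text
t: 0.6
eef_pos: [0.2754, -0.3858, 0.231]
orientation: [-0.0, 0.949, 0.316, 0.0]
force: [-0.1, -1.4, 0.2]
grip_width: 1.007
gripper_force: 0.0
t: 1.1
eef_pos: [0.4195, -0.2388, 0.2311]
orientation: [-0.0, 0.867, 0.498, -0.0]
force: [1.2, -1.0, 0.3]
grip_width: 1.003
gripper_force: 0.0
t: 1.6
eef_pos: [0.5635, -0.0917, 0.231]
orientation: [-0.0, 0.751, 0.661, -0.0]
force: [0.5, -0.9, -0.3]
grip_width: 1.003
gripper_force: 0.0
t: 2.0
eef_pos: [0.6203, -0.0337, 0.2303]
orientation: [-0.001, 0.696, 0.718, -0.001]
force: [0.5, -0.3, 0.4]
grip_width: 1.002
gripper_force: 0.0
```

```bash
python3 -m crank '[[[0.1,0.13,-0.9],-0.14,0],[[0,0,-1],0,0],[[0,0,-1],0,0],[[0,0,-1],0,0],[[0,0,-0.5],0,0]]'
python3 -m crank '[[[0,0,-0.7],0,0],[[0,0,-0.7],0,0],[[0,0,-0.7],0,0],[[0,0,-0.4],0,0],[[0,0,0],0,0]]'
python3 - <<'E'
from h import *
s=eyes.snapshot("side"); cv2.imwrite("pics/g1.png",cv2.resize(s["img"][180:420,150:470],None,fx=2.5,fy=2.5))
E
```

```text
t: 2.5
eef_pos: [0.6212, -0.0316, 0.0969]
orientation: [-0.001, 0.703, 0.712, -0.001]
force: [-0.0, -0.3, 0.7]
grip_width: 1.0
gripper_force: 0.0
t: 3.0
eef_pos: [0.6219, -0.0312, 0.023]
orientation: [-0.001, 0.702, 0.712, -0.001]
force: [-0.8, 0.2, -0.2]
grip_width: 0.999
gripper_force: 0.0
```

View pics/g1.png

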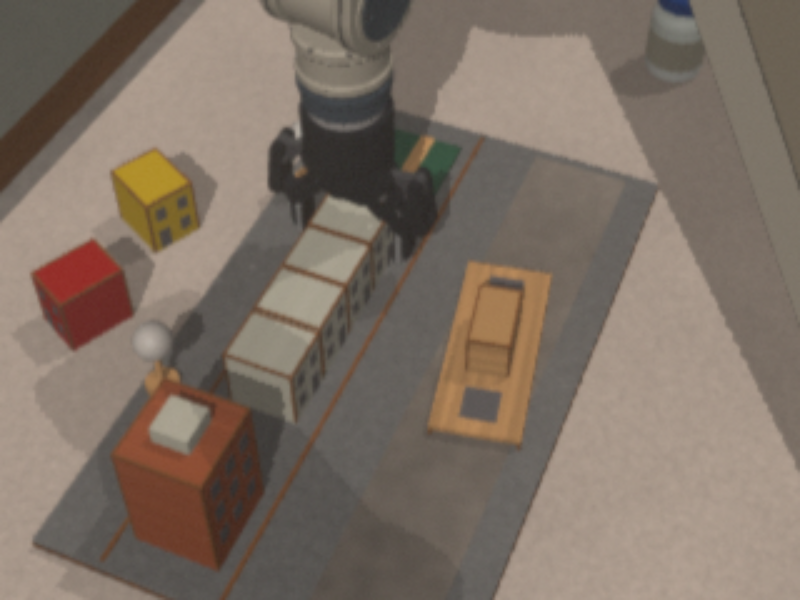

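The fingers straddle houseA (crop around (345,215)), clear of tree and roof. I'll close on it gently.

```bash
python3 -m crank '[[[0.06,0,0],0,30],[[0,0,0],0,60],[[0,0,0],0,90],[[0,0,0],0,120],[[0,0,0],0,120]]' 20
python3 -m crank '[[[0,0,0],0,120],[[0,0,0],0,120]]'
```

```text
t: 3.55
eef_pos: [0.6256, -0.0307, 0.0254]
orientation: [0.001, 0.702, 0.712, 0.0]
force: [-1.1, -0.4, 6.3]
grip_width: 0.699
gripper_force: 23.0
t: 3.75
eef_pos: [0.6256, -0.0307, 0.0254]
orientation: [0.001, 0.702, 0.712, 0.0]
force: [-1.2, -0.6, 6.7]
grip_width: 0.703
gripper_force: 23.0
```

```bash
python3 -m crank '[[[0,0,0.08],0,120],[[-0.003,0.15,0],0,120],[[-0.005,0.3,0],0,120],[[-0.005,0.3,0],0,120],[[-0.005,0.3,0],0,120]]'
python3 -m crank '[[[-0.005,0.3,0],0,120],[[-0.005,0.3,0],0,120],[[-0.005,0.3,0],0,120],[[-0.005,0.3,0],0,120],[[0,0,0],0,120]]'
python3 - <<'E'
from h import *
s=eyes.snapshot("side"); cv2.imwrite("pics/g2.png",cv2.resize(s["img"][220:420,180:420],None,fx=3,fy=3))
W=world(s);z=W[...,2];x,y=W[...,0],W[...,1];S,V=cv2.split(cv2.cvtColor(s["img"],cv2.COLOR_BGR2HSV))[1:]
m=(x>.58)&(x<.67)&(y>-.1)&(y<.23)&(abs(z-.072)<.006)&(S<60)&(V>110)
show("h",rects(s,m,.072))
E
```

```text
t: 4.25
eef_pos: [0.6244, 0.0018, 0.0266]
orientation: [0.0, 0.702, 0.712, -0.0]
force: [-0.3, -2.6, -0.1]
grip_width: 0.699
gripper_force: 22.4
t: 4.75
eef_pos: [0.6236, 0.0386, 0.0265]
orientation: [-0.0, 0.701, 0.713, 0.0]
force: [0.4, 0.0, -1.9]
grip_width: 0.703
gripper_force: 22.3
h [620.5 136.4] [54.8 42.7] 1.0
h [621.4  88.2] [54.9 42.2] 1.0
h [626.   43.5] [54.7 33.2] 1.7
```

View pics/g2.png

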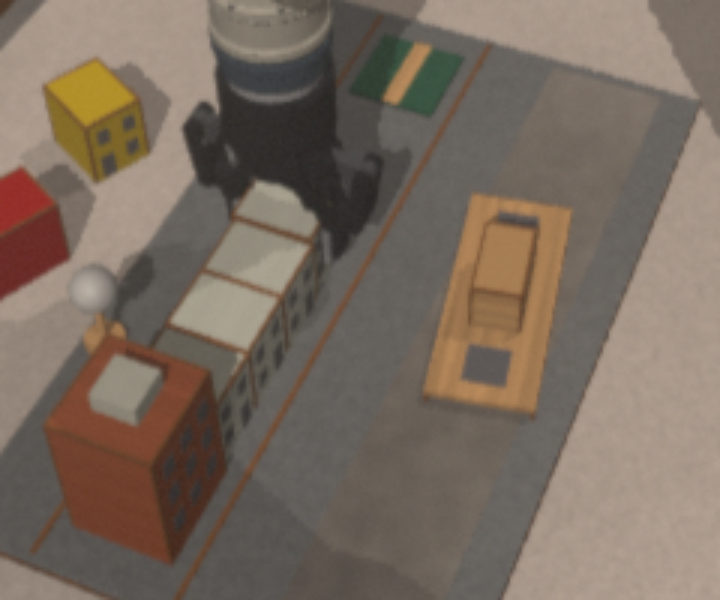

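The row (crop from (210,370) to (270,210)) is together and almost at the corner building. I'll press on in small steps and watch the force.

```bash
python3 -m crank '[[[0,0.05,0],0,120],[[0,0,0],0,120]]'
python3 -m crank '[[[0,0.05,0],0,120],[[0,0,0],0,120]]'
python3 -m crank '[[[0,0.05,0],0,120],[[0,0,0],0,120]]'
```

```text
t: 5.0
eef_pos: [0.6238, 0.0385, 0.0266]
orientation: [-0.0, 0.702, 0.712, 0.0]
force: [0.2, -0.1, -2.1]
grip_width: 0.699
gripper_force: 22.3
t: 5.2
eef_pos: [0.6239, 0.0398, 0.0266]
orientation: [-0.0, 0.702, 0.712, -0.0]
force: [0.4, -0.3, -1.2]
grip_width: 0.697
gripper_force: 22.2
t: 5.4
eef_pos: [0.6239, 0.0407, 0.0267]
orientation: [0.0, 0.702, 0.712, -0.001]
force: [-0.1, -4.9, -1.8]
grip_width: 0.699
gripper_force: 22.2
```

```bash
for i in 1; do :; done; python3 -m crank '[[[0,0.05,0],0,120],[[0,0,0],0,120]]'
python3 -m crank '[[[0,0.05,0],0,120],[[0,0,0],0,120]]'
```

```text
t: 5.6
eef_pos: [0.6239, 0.0406, 0.0267]
orientation: [0.001, 0.702, 0.712, -0.002]
force: [-0.6, -13.1, -1.6]
grip_width: 0.701
gripper_force: 22.3
t: 5.8
eef_pos: [0.6239, 0.0407, 0.0267]
orientation: [0.002, 0.703, 0.711, -0.002]
force: [-1.3, -20.3, -1.1]
grip_width: 0.697
gripper_force: 22.4
```

```bash
python3 -m crank '[[[0,-0.065,0],0,120],[[0,0,0],0,120],[[0,0,0],0,70],[[0,0,0],0,40],[[0,0,0],0,0]]'
python3 -m crank '[[[0,0,0],0,0],[[0,0,0.3],0,0],[[0,0,0.8],0,0],[[0,0,1],0,0],[[0,0,1],0,0]]'
python3 -m crank '[[[-0.4,0,1],0,0],[[-0.8,-0.1,0.6],0.4,0],[[-1,-0.2,0],0.5,0],[[-1,-0.2,0],0.5,0],[[-1,-0.2,0],0.5,0]]'
python3 -m crank '[[[-0.85,0,0],0,0],[[0,0,0],0,0]]'
python3 - <<'E'
from h import *
im=[]
for n in("top","side"):
    s=eyes.snapshot(n); W=world(s);z=W[...,2];x,y=W[...,0],W[...,1];H,S,V=cv2.split(cv2.cvtColor(s["img"],cv2.COLOR_BGR2HSV))
    im.append(s["img"])
    show(n+" h",rects(s,(x>.58)&(x<.67)&(y>-.1)&(y<.208)&(abs(z-.072)<.006)&(S<60)&(V>110),.072))
    show(n+" row",rects(s,(x>.58)&(x<.67)&(y>-.1)&(y<.208)&(abs(z-.072)<.006),.072))
    show(n+" roof",rects(s,(x<.54)&(x>.38)&(y>-.1)&(y<.15)&(abs(z-.064)<.008),.064))
cv2.imwrite("pics/g3.png",np.vstack([cv2.resize(im[0][160:310,130:380],(500,300)),cv2.resize(im[1][210:420,150:500],(500,300))]))
E
```

```text
t: 6.3
eef_pos: [0.624, 0.0429, 0.0268]
orientation: [-0.0, 0.702, 0.713, 0.0]
force: [-0.2, 0.8, 0.5]
grip_width: 0.981
gripper_force: 0.0
t: 6.8
eef_pos: [0.6237, 0.0426, 0.1213]
orientation: [-0.0, 0.702, 0.712, 0.0]
force: [-0.4, -0.2, 0.3]
grip_width: 0.995
gripper_force: 0.0
t: 7.3
eef_pos: [0.4967, 0.0215, 0.1685]
orientation: [0.0, 0.63, 0.777, 0.0]
force: [1.0, -0.1, 0.1]
grip_width: 1.0
gripper_force: 0.0
t: 7.5
eef_pos: [0.4697, 0.0217, 0.1688]
orientation: [0.0, 0.631, 0.776, 0.0]
force: [0.0, 1.1, -0.6]
grip_width: 1.003
gripper_force: 0.0
top h [621.8 115.1] [91.3 58.8] 89.5
top h [625.6  42.6] [44.5 58.9] 89.2
top row [621.7 112.8] [ 63.4 192. ] 2.2
top roof [476.7  -1.2] [35.9 19.8] 12.1
side h [620.4 137.8] [54.7 42.6] 1.0
side h [621.1  89.7] [55.8 42.1] 1.2
side h [625.4  40.7] [55.5 43.9] 0.5
side row [619.7 111.3] [ 65.4 187.9] 2.9
side roof [471.   21.5] [36.8 66.3] 11.5
```

View pics/g3.png

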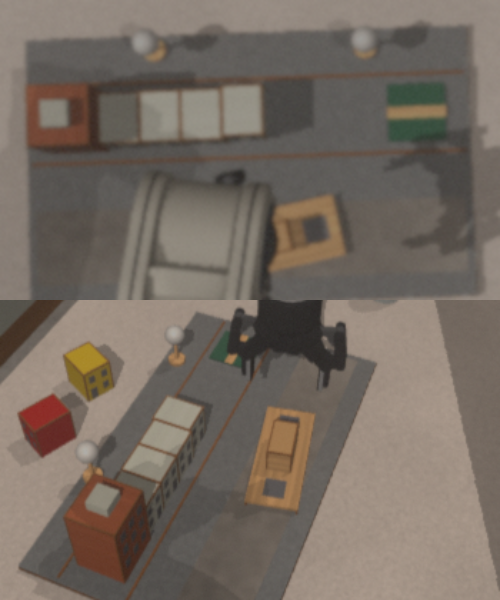

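HouseA sits about 3 mm off the line in +x (side view 625.4 against roughly 622 expected). The rest of the row is straight and against the corner building. I'll re-grip A, nudge it back and press again.

```bash
python3 -m crank '[[[1,0.13,0],-0.4,0],[[1,0.13,0],-0.4,0],[[1,0.13,0],-0.4,0],[[1,0.13,0],-0.4,0],[[1,0.13,0],-0.3,0]]'
python3 -m crank '[[[0.02,0,-0.6],0,0],[[0,0,-1],0,0],[[0,0,-1],0,0],[[0,0,-1],0,0],[[0,0,-0.6],0,0]]'
python3 -m crank '[[[0,0,-0.4],0,0],[[0,0,0],0,30],[[0,0,0],0,60],[[0,0,0],0,90],[[0,0,0],0,120]]' 20
python3 -m crank '[[[0,0,0],0,120],[[0,0,0],0,120]]'
```

```text
t: 8.1
eef_pos: [0.6247, 0.0414, 0.1674]
orientation: [0.0, 0.702, 0.712, 0.0]
force: [0.9, 0.0, 1.0]
grip_width: 1.004
gripper_force: 0.0
t: 8.6
eef_pos: [0.6231, 0.0413, 0.0389]
orientation: [-0.001, 0.702, 0.712, -0.001]
force: [-0.9, 0.1, 0.2]
grip_width: 0.998
gripper_force: 0.0
t: 9.1
eef_pos: [0.6236, 0.041, 0.0307]
orientation: [0.001, 0.702, 0.712, 0.001]
force: [1.0, 0.4, 1.3]
grip_width: 0.7
gripper_force: 22.8
t: 9.3
eef_pos: [0.6236, 0.0409, 0.0307]
orientation: [0.001, 0.702, 0.712, 0.001]
force: [0.1, 1.2, 5.9]
grip_width: 0.7
gripper_force: 23.2
```

```bash
python3 -m crank '[[[0,0,0.07],0,120],[[-0.05,0,0],0,120],[[-0.04,0,0],0,120],[[0,0,0],0,120]]'
python3 -m crank '[[[0,0.05,0],0,120],[[0,0,0],0,120]]'
```

```text
t: 9.7
eef_pos: [0.6198, 0.041, 0.0315]
orientation: [-0.0, 0.702, 0.712, -0.0]
force: [-0.6, -0.1, -1.5]
grip_width: 0.7
gripper_force: 22.5
t: 9.9
eef_pos: [0.6199, 0.0413, 0.0316]
orientation: [0.001, 0.702, 0.712, -0.001]
force: [-1.6, -6.6, -1.2]
grip_width: 0.7
gripper_force: 22.5
```

```bash
python3 -m crank '[[[0.03,0,0],0,120],[[0,0.06,0],0,120],[[0,0,0],0,120]]'
python3 -m crank '[[[0,-0.06,0],0,120],[[0,0,0],0,120],[[0,0,0],0,70],[[0,0,0],0,40],[[0,0,0],0,0]]'
python3 -m crank '[[[0,0,0],0,0],[[0,0,0.3],0,0],[[0,0,0.8],0,0],[[0,0,1],0,0],[[0,0,1],0,0]]'
python3 -m crank '[[[-0.4,0,0.8],0,0],[[-0.8,-0.1,0.6],0.4,0],[[-1,-0.2,0],0.5,0],[[-1,-0.2,0],0.5,0],[[-1,-0.2,0],0.5,0]]'
python3 -m crank '[[[-0.7,0,0],0,0],[[0,0,0],0,0]]'
cat > meas.py <<'E'
from h import *
for n in("top","side"):
    s=eyes.snapshot(n); W=world(s);z=W[...,2];x,y=W[...,0],W[...,1];H,S,V=cv2.split(cv2.cvtColor(s["img"],cv2.COLOR_BGR2HSV))
    show(n+" h",rects(s,(x>.58)&(x<.67)&(y>-.1)&(y<.206)&(abs(z-.072)<.006)&(S<60)&(V>110),.072))
    show(n+" row",rects(s,(x>.58)&(x<.67)&(y>-.1)&(y<.206)&(abs(z-.072)<.006),.072))
    show(n+" tower",rects(s,(x<.54)&(x>.38)&(y>-.1)&(y<.15)&(abs(z-.064)<.008),.064))
E
python3 meas.py
```

```text
t: 10.2
eef_pos: [0.6204, 0.0413, 0.0316]
orientation: [0.001, 0.702, 0.712, -0.003]
force: [-4.9, -16.1, 0.5]
grip_width: 0.704
gripper_force: 22.6
t: 10.7
eef_pos: [0.6213, 0.0428, 0.0319]
orientation: [0.0, 0.702, 0.713, 0.0]
force: [0.0, 0.2, 0.5]
grip_width: 0.984
gripper_force: 0.0
t: 11.2
eef_pos: [0.621, 0.0426, 0.1264]
orientation: [-0.0, 0.702, 0.712, -0.0]
force: [1.2, 0.0, 0.1]
grip_width: 0.999
gripper_force: 0.0
t: 11.7
eef_pos: [0.4941, 0.0214, 0.1676]
orientation: [0.0, 0.63, 0.776, 0.0]
force: [-0.2, 0.1, 0.4]
grip_width: 0.999
gripper_force: 0.0
t: 11.9
eef_pos: [0.472, 0.0216, 0.168]
orientation: [0.0, 0.631, 0.776, 0.0]
force: [1.0, 0.2, 0.8]
grip_width: 1.003
gripper_force: 0.0
top h [622.  115.2] [91.3 58.8] 89.3
top h [623.1  42.7] [44.5 58.8] 89.2
top row [620.5 111.6] [ 61.4 188.4] 1.2
top tower [476.7  -1.5] [36.2 19.2] 10.4
side h [620.3 137.9] [55.1 42.6] 1.3
side h [621.3  89.8] [54.1 42.1] 1.1
side h [622.5  41.2] [55.  42.8] 0.5
side row [619.1 111.1] [ 63.3 186.5] 1.1
side tower [471.1  21.9] [36.4 67. ] 11.8
```

The row is straight now (yaw 1.1°, full width 61–63 mm). Next I'll grip the roof tower.

```bash
python3 -m crank '[[[-0.05,-0.04,-0.8],0,0],[[0,0,-1],0,0],[[0,0,-1],0,0],[[0,0,-0.9],0,0],[[0,0,-0.5],0,0]]'
python3 -m crank '[[[0,0,-0.25],0,0],[[0,0,0],0,60],[[0,0,0],0,120],[[0,0,0],0,150],[[0,0,0],0,200]]' 50
python3 -m crank '[[[0,0,0],0,200],[[0,0,0],0,200],[[0,0,0],0,200]]'
```

```text
t: 12.5
eef_pos: [0.473, 0.0204, 0.0388]
orientation: [-0.001, 0.631, 0.776, -0.0]
force: [-0.7, -0.6, 0.1]
grip_width: 0.997
gripper_force: 0.0
t: 13.0
eef_pos: [0.4734, 0.0202, 0.0343]
orientation: [0.001, 0.631, 0.776, 0.0]
force: [0.3, -0.2, 2.2]
grip_width: 0.412
gripper_force: 49.9
t: 13.3
eef_pos: [0.4735, 0.0202, 0.0343]
orientation: [0.001, 0.631, 0.776, 0.001]
force: [0.1, -0.1, 7.0]
grip_width: 0.415
gripper_force: 50.6
```

```bash
python3 -m crank '[[[0,0,0.4],0,200],[[0,0,0.8],0,200],[[0,0,1],0,200],[[0,0,1],-0.5,200],[[0,0,0],-0.7,200]]'
python3 -m crank '[[[0.6,0.4,0],-0.69,200],[[1,0.63,0],0,200],[[1,0.63,0],0,200],[[1,0.63,0],0,200],[[0.9,0.6,0],0,200]]'
python3 -m crank '[[[0.35,0.22,0],0,200],[[0,0,0],0,200],[[0,0,0],0,200]]'
cat > meas2.py <<'E'
from h import *
e=sensors.observe(); zt=e["eef_pos"][2]; zd=zt-.034+.024; print("tcp",e["eef_pos"],"deck z",zd)
for n in("side","top"):
    s=eyes.snapshot(n); W=world(s);z=W[...,2];x,y=W[...,0],W[...,1];H,S,V=cv2.split(cv2.cvtColor(s["img"],cv2.COLOR_BGR2HSV))
    m=(x>.54)&(x<.7)&(y>-.05)&(y<.23)&(H<25)&(S>75)&(z>.076)&(z<zd+.008)
    m&=~((y>.205)&(z>.1)) if zd<.11 else m
    cv2.imwrite(f"m_{n}.png",m*255)
    cv2.imwrite(f"i_{n}.png",s["img"])
    show(n+" roof",rects(s,m,zd))
    d=m&(abs(z-zd)<.008); print("deck z",np.median(z[d]),d.sum())
    show(n+" A",rects(s,(x>.58)&(x<.67)&(y>-.1)&(y<.206)&(abs(z-.072)<.006)&(S<60)&(V>110),.072))
a=cv2.imread("i_side.png")[210:420,150:470];b=cv2.imread("i_top.png")[150:310,130:380]
cv2.imwrite(f"pics/h{int(e['t']*10)}.png",np.vstack([cv2.resize(a,(480,315)),cv2.resize(b,(480,285))])); print(e['t'])
E
python3 meas2.py
```

```text
t: 13.8
eef_pos: [0.4745, 0.0201, 0.1332]
orientation: [0.003, 0.677, 0.736, 0.002]
force: [0.9, -0.1, -1.3]
grip_width: 0.413
gripper_force: 50.3
t: 14.3
eef_pos: [0.6089, 0.1079, 0.1294]
orientation: [0.0, 0.701, 0.713, 0.0]
force: [-0.0, -0.6, -0.8]
grip_width: 0.413
gripper_force: 50.3
t: 14.6
eef_pos: [0.6176, 0.1135, 0.129]
orientation: [-0.0, 0.701, 0.713, -0.0]
force: [-0.1, -0.2, -1.7]
grip_width: 0.416
gripper_force: 50.4
tcp [0.61760744 0.11350371 0.12903202] deck z 0.11903201528265098
side roof [616.3 138.7] [ 88.  225.9] 3.5
deck z 0.11894824553010841 1860
top roof [619.3  69.3] [74.9 90.2] 1.1
deck z 0.1200654681227804 831
14.6[ WARN:0@0.706] global loadsave.cpp:1063 imwrite_ Unsupported depth image for selected encoder is fallbacked to CV_8U.
```

```bash
ls pics
```

```text
g1.png
g2.png
g3.png
h146.png
side0.png
top0.png
```

View pics/h146.png

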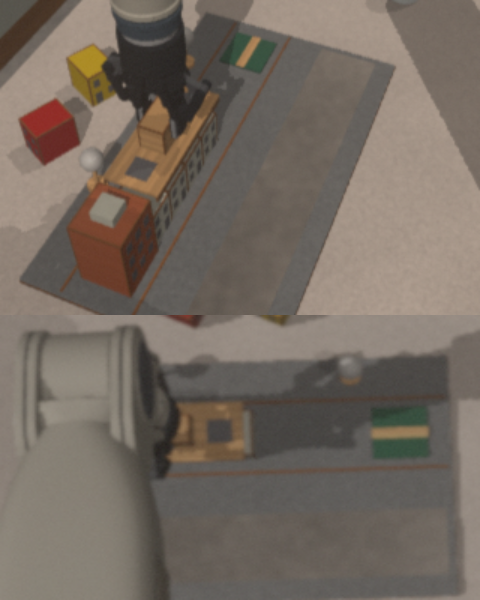

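The roof is held above the row and parallel to it. It sits about 3 mm short in x and 1–2 mm short in y. I'll correct that, lower it to just above the houses and re-measure.

```bash
python3 -m crank '[[[0.11,0.05,0],0,200],[[0,0,-0.4],0,200],[[0,0,-0.4],0,200],[[0,0,0],0,200],[[0,0,0],0,200]]'
cat > meas3.py <<'E'
from h import *
e=sensors.observe(); print(e["eef_pos"],e["force"])
zd=e["eef_pos"][2]-.010
for n in("side","top"):
    s=eyes.snapshot(n); W=world(s);z=W[...,2];x,y=W[...,0],W[...,1];H,S,V=cv2.split(cv2.cvtColor(s["img"],cv2.COLOR_BGR2HSV))
    d=(x>.56)&(x<.68)&(y>.0)&(y<.204)&(abs(z-zd)<.006)
    c=np.cos(np.radians(1));sn=np.sin(np.radians(1)); xb=x*c+y*sn; yb=-x*sn+y*c
    P=np.c_[x[d],y[d],z[d]]; A=np.c_[P[:,:2]-P[:,:2].mean(0),np.ones(len(P))]
    print(n,"N",d.sum(),"z med",np.median(z[d]),"tilt",np.linalg.lstsq(A,P[:,2],rcond=None)[0])
    show(n+" deck",rects(s,d,zd))
    # per y slice front/back edges, board-rotated
    for lo in (.025,.05,.075,.13,.16,.18):
        q=d&(yb+.0109>lo)&(yb+.0109<lo+.02)
        if q.sum()>10: print("  y",lo,"xb",np.round(np.percentile(xb[q],[1,99])*1000,1))
    h=(x>.58)&(x<.67)&(y>-.05)&(y<.206)&(abs(z-.072)<.004); 
    if h.sum(): print("  house pts",np.round(np.percentile(xb[h],[1,99])*1000,1),"y",np.round(np.percentile(y[h],[1,99])*1000,1))
E
python3 meas3.py
python3 - <<'E'
import numpy as np
from h import *
for n in("side","top"):
    s=dict(np.load(f"{n}0.npz"));W=world(s);z=W[...,2];x,y=W[...,0],W[...,1]
    c=np.cos(np.radians(1));sn=np.sin(np.radians(1)); xb=x*c+y*sn
    h=(x>.58)&(x<.67)&(y>-.06)&(y<.16)&(abs(z-.072)<.006);print(n,"initial houses xb",np.percentile(xb[h],[1,99])*1000)
E
```

```text
t: 15.2
eef_pos: [0.621, 0.115, 0.1045]
orientation: [-0.0, 0.701, 0.713, -0.001]
force: [-0.0, -0.3, -1.0]
grip_width: 0.412
gripper_force: 50.4
[0.62102596 0.11501208 0.10453229] [-0.03535202 -0.31937347 -0.95870294]
side N 1478 z med 0.09430929446958008 tilt [0.00744557 0.00112998 0.09429987]
side deck [620.6 115.7] [ 76.7 178.6] 1.0
  y 0.025 xb [586.1 631.4]
  y 0.05 xb [586.7 622.6]
  y 0.075 xb [586.1 604.4]
  y 0.13 xb [586.4 660.1]
  y 0.16 xb [586.5 659.9]
  y 0.18 xb [586.4 660.2]
  house pts [590.8 598.6] y [ 33.3 202.9]
top N 908 z med 0.09578887344638998 tilt [ 8.42663654e-04 -7.60486981e-06  9.56225929e-02]
top deck [623.3  70.9] [74.9 90. ] 1.0
  y 0.025 xb [587.7 661.5]
  y 0.05 xb [588.3 660.2]
  y 0.075 xb [587.7 661.5]
  house pts [593.5 652.6] y [18.  27.6]
side initial houses xb [591.93877647 652.18976792]
top initial houses xb [592.85887202 652.46136225]
```

The roof is centred within 1 mm on both axes. I'll lower it and watch the force.

```bash
python3 -m crank '[[[-0.02,0,-0.2],0,200],[[0,0,-0.2],0,200],[[0,0,0],0,200]]'
python3 -m crank '[[[0,0,-0.07],0,200],[[0,0,-0.05],0,200],[[0,0,0],0,200]]'
python3 -m crank '[[[0,0,-0.05],0,200],[[0,0,0],0,200]]'
```

```text
t: 15.6
eef_pos: [0.6203, 0.1151, 0.0922]
orientation: [-0.001, 0.701, 0.713, -0.001]
force: [-0.4, 0.9, -1.7]
grip_width: 0.412
gripper_force: 50.4
t: 15.9
eef_pos: [0.6208, 0.1151, 0.0895]
orientation: [-0.0, 0.701, 0.713, -0.0]
force: [0.1, 0.1, -0.7]
grip_width: 0.414
gripper_force: 50.4
t: 16.1
eef_pos: [0.6208, 0.1151, 0.0881]
orientation: [-0.0, 0.701, 0.713, -0.0]
force: [-0.2, 0.1, -0.7]
grip_width: 0.415
gripper_force: 50.4
```

```bash
python3 -m crank '[[[0,0,-0.05],0,200],[[0,0,0],0,200]]'
python3 -m crank '[[[0,0,-0.05],0,200],[[0,0,0],0,200]]'
python3 -m crank '[[[0,0,-0.05],0,200],[[0,0,0],0,200]]'
```

```text
t: 16.3
eef_pos: [0.621, 0.1151, 0.0873]
orientation: [0.0, 0.701, 0.713, 0.0]
force: [-0.4, 0.1, 3.7]
grip_width: 0.414
gripper_force: 51.0
t: 16.5
eef_pos: [0.6211, 0.1151, 0.0873]
orientation: [0.001, 0.701, 0.713, 0.001]
force: [-5.5, -0.7, 16.3]
grip_width: 0.413
gripper_force: 52.5
t: 16.7
eef_pos: [0.6211, 0.1151, 0.0873]
orientation: [0.001, 0.701, 0.713, 0.001]
force: [-9.1, -1.3, 27.6]
grip_width: 0.416
gripper_force: 54.0
```

```bash
python3 -m crank '[[[0,0,-0.03],0,200],[[0,0,0],0,200],[[0,0,0],0,200]]'
python3 -m crank '[[[0,0,0.09],0,200],[[0,0,0.02],0,200],[[0,0,0],0,150],[[0,0,0],0,110],[[0,0,0],0,50]]'
python3 -m crank '[[[0,0,0],0,30],[[0,0,0.3],0,30],[[0,0,0.8],0,30],[[0,0,1],0,30],[[0,0,1],0,30]]'
python3 -m crank '[[[-0.6,0,0.6],0,30],[[-1,-0.3,0],0,30],[[-1,-0.5,0],0,30],[[-1,-0.5,0],0,30],[[-1,-0.5,0],0,0]]'
python3 -m crank '[[[-1,-0.5,0],0,0],[[0,0,0],0,0]]'
sed -i 's/^zd=.*/zd=.077/' meas3.py; python3 meas3.py
python3 - <<'E'
from h import *
a=eyes.snapshot("side")["img"][230:400,190:410]; b=eyes.snapshot("top")["img"][170:270,130:370]
cv2.imwrite("pics/end.png",np.vstack([cv2.resize(a,(440,340)),cv2.resize(b,(440,183))]))
E
```

```text
t: 17.0
eef_pos: [0.6211, 0.1151, 0.0873]
orientation: [0.001, 0.701, 0.713, 0.001]
force: [-10.1, -1.1, 34.0]
grip_width: 0.411
gripper_force: 54.9
t: 17.5
eef_pos: [0.6209, 0.1151, 0.0858]
orientation: [-0.0, 0.701, 0.713, -0.0]
force: [-0.6, 0.5, 0.1]
grip_width: 0.721
gripper_force: 0.0
t: 18.0
eef_pos: [0.6207, 0.1151, 0.1804]
orientation: [-0.0, 0.701, 0.713, -0.0]
force: [0.3, 0.0, -0.9]
grip_width: 0.884
gripper_force: 0.0
t: 18.5
eef_pos: [0.4817, 0.0607, 0.1976]
orientation: [0.0, 0.701, 0.713, 0.0]
force: [-0.2, 0.5, -0.2]
grip_width: 0.995
gripper_force: 0.0
t: 18.7
eef_pos: [0.4499, 0.0452, 0.1981]
orientation: [0.0, 0.702, 0.712, -0.0]
force: [-1.1, -0.0, -0.1]
grip_width: 1.002
gripper_force: 0.0
[0.44986841 0.04523773 0.19810269] [-1.08571857 -0.04482685 -0.13673355]
side N 1728 z med 0.07700262289967602 tilt [0.00550011 0.00330994 0.0769683 ]
side deck [620.6 114.5] [ 76.8 185.3] 1.0
  y 0.025 xb [586.7 660.6]
  y 0.05 xb [586.4 657.4]
  y 0.075 xb [586.4 608.4]
  y 0.13 xb [586.9 660.6]
  y 0.16 xb [586.7 660.2]
  y 0.18 xb [586.9 658.6]
  house pts [586.3 660.2] y [ 18.4 200.6]
top N 1881 z med 0.07795047433750146 tilt [0.00632731 0.00520138 0.07784107]
top deck [622.7 111. ] [ 75.  186.9] 0.8
  y 0.025 xb [588.9 660.5]
  y 0.05 xb [587.6 660.2]
  y 0.075 xb [588.4 661.4]
  y 0.13 xb [587.8 660.7]
  y 0.16 xb [589.  659.9]
  y 0.18 xb [587.9 660.7]
  house pts [587.6 660.9] y [ 18.2 205.4]
```

View pics/end.png

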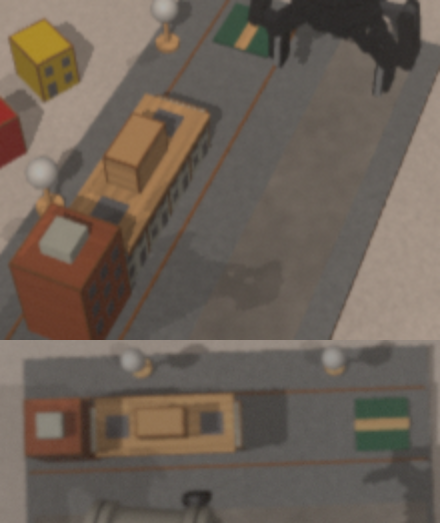

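The roof sits fully down and level (deck at 77 mm) and is centred on the row. The row is closed up against the corner building, the trees are untouched and the gripper is clear. I'm handing in.

```bash
python3 -c "
from rig import workorder
print(workorder.hand_in())"
```

```text
the job is handed in; nothing more can be done
None
```

The job is handed in at about 19 s of the 53 s limit: the row is closed up and straight against the corner building, and the roof is pressed down level over its middle and released; the trees and glue jar were not touched, but the hand-in gave no verdict.

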